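# Lock the bayonet lid on the leak tester and start the test

### The job

Close the leak tester: take the round metal lid by its bar handle, set it in the pot's mouth with its two lugs in the two slots, press it down against the sprung rubber pad and twist it clockwise (seen from above) until it stops, so that it stays locked when you let go. Then push the black-knobbed air lever beside the pot away from the robot, all the way over to its stop, to start the test. Leave the chestpiece, rubber ring and screwdriver where they lie.

Things in the scene. Friction and masses are not known exactly. Their poses are not given: they have to be found in the camera images.
- lid: Loose aluminium bayonet lid, 0.18 to 0.33 kg, upright on the bench. Origin: centre of its underside; z up. Round plug 68 mm in diameter (bottom edge bevelled to 62), 24 mm high. Two lugs at its bottom, on +x and -x, each 12 mm wide, 7 mm thick (z 0 to 7), reaching 44 mm from the axis (88 mm across both). Bar handle on top. The same after a half turn about z.
- lid_handle (a point): On the lid's axis, 50 mm above its underside, in the flat-sided bar handle: 60 mm long along the lid's x axis (in line with the lugs), 16 mm thick along y, from 24 to 64 mm above the lid's underside.
- tester: Leak tester fixed to the bench: grey plinth 140 mm (x) by 270 mm (y from +75 to -195) by 16 mm high, with a round pot and an air lever. Origin: on the bench under the pot's axis; z up. Pot 120 mm in outer diameter, rim at z 80 mm. Its steel mouth is a flange 8 mm thick (z 72 to 80) with a 72 mm hole and two slots on its +x and -x sides; below it the pot is 50 mm in inner radius.
- tester_mouth (a point): Centre of the pot's mouth, on its axis at rim height (80 mm above the bench).
- slot (a point): Middle of the +x slot, at rim height, 43 mm from the pot's axis. Each slot is 20 mm wide and reaches out to 50 mm from the axis. Lugs below the flange (lid's underside lower than 65 mm above the bench) turn only clockwise seen from above, to a stop about 0.87 rad (50 degrees) past the slots.
- pad_top (a point): Centre of the top of the rubber pad in the pot, 60 mm in diameter, 71 mm above the bench when free. Sprung upward: it yields from 5 N, sinks 11 mm at 10.5 N, then meets a hard stop. Once the lid is turned, the pad holds its lugs up against the flange: lid's underside 65 mm above the bench, plug's top 9 mm above the rim.
- air_lever (a joint): Angle of the air lever in rad. 0: leaning 0.5 rad from upright toward the tester's -x; 1.0: fully over, leaning 0.5 rad toward +x, against its stop. It stays where it is left; moving it takes about 1 N at the knob. It starts between 0 and 0.2.
- air_lever_tip (a point): Centre of the lever's round black knob (26 mm in diameter) on a 10 mm steel rod, 75 mm from the pivot. Pivot: x 0, y -135, z 38 mm in the tester's frame; the knob moves in the tester's xz plane, 104 to 113 mm above the bench. The housing below is 70 by 50 mm, its top 41 mm above the bench (hub 51 mm).
- chestpiece: Bystander: chrome stethoscope chestpiece, disc 48 mm in diameter, 27 mm high, stem reaching 63 mm from the origin along +x. Origin: centre of its underside.
- rubber_ring: Bystander: black rubber diaphragm ring lying flat, 72 mm in diameter, 9 mm high. Origin: centre of its underside.
- screwdriver: Bystander: screwdriver with black handle and steel blade, 200 mm long along its x axis. Origin: middle of its underside.
- vise: Bystander: small green bench vise fixed to the bench, 130 by 90 mm, screw bar reaching 112 mm along its -x, gripping an upright brass yoke whose two arms reach 211 mm above the bench. Origin: centre of its underside.

How it is judged:
By the outcome, as a careful person would: the job done as asked, in the order asked, and still so for the second after the job is handed in, with the robot touching nothing.
It also fails if it takes over 51 s, if anything falls off the work surface, if the arm or the gripper's body presses on something with over 40 N, if the wrist force passes 120 N, or if a joint passes its speed limit or range.

### The arm

A 6-joint arm with a two-finger parallel gripper is mounted at the origin on the work surface. World frame = base frame: x ahead of the robot, y to its left, z up, the work surface at z = 0. Lengths are in m, angles in degrees, forces in N, time in s.
With the tool pointing down it reaches from about 0.4 to 0.825 m from the base axis. Payload 7 kg.
Tool frame: the origin (TCP) lies at the very end of the fingers, on their centre line; the grasp point (between the pads) lies 19 mm behind it; z points along the fingers, y is the line along which they close (so a half turn about z gives the same grasp; the last joint's range is limited). The gripper opens to 88 mm and grips with 3 to 60 N. Pads are 19 mm wide; open, the fingers measure 130 mm over their backs; the gripper's body (78 mm by 193 mm) begins 47 mm behind the grasp point.
Start: joints at [83.256, 20.546, 0.682, 0, -70.136, -16.507], TCP at [0.266, 0.62, 0.227] pointing down, gripper open.
Joint ranges: [-176.03, 176.03], [-82.01, 121.73], [-58.28, 71.71], [-173.87, 95.51], [-174.79, -0.11], [-173.66, 173.66]. Speed limits (degrees/s): [136.94, 136.94, 172.46, 180, 180, 180].

### API

Orientations are given as [roll, pitch, yaw] about the fixed x, y, z axes, in that order (R = Rz(yaw) Ry(pitch) Rx(roll)).
In Python, from plant import ctrl gives the robot as it stands.
- The arm moves only by the tool carry_out, never from a script. Its argument "deltas" is a list that holds one entry, the list of rows, each a list of 5 numbers: the shift along the tool's x, y, z scaled (see below), then the turn about the tool's z scaled (see below), then the opening, from -1 (shut) to 1 (fully open). A call has 1 to 5 rows; each row is the pose to reach, as a shift and turn from the pose commanded when the call began, along the tool's axes at that moment, turning the shorter way round; what a row does not reach only later rows make up. The controller multiplies each number of a shift by 20 cm and each number of a turn by 2 pi rad. A row lasts 1/10 s, in which the tool goes at most 50 mm and 8.59 degrees, less where a joint would pass 70% of its speed; a pose out of reach is approached as far as the arm can. A call with a number of a shift or a turn outside -1 to 1 is refused whole. A call with a gripper value outside its range is refused whole. The fingers move at their own pace and stop on an object; the grip force is fixed at half the most. Time passes only in rows, so rows that repeat a pose let the fingers close. It gives the time, the measured TCP pose, the force, the opening and the grip force at its end, in the units of the state.
- ctrl.get_obs(): the state, without advancing time (a new reading comes with each control period).
- ctrl.snapshot(name): name is "scene" or "top" or "wrist"; returns a dict with "color" (400x640x3 uint8, red, green, blue), "camera_matrix" (3x3 intrinsics, pixels), "R" (3x3) and "t" (3): a world point X has camera coordinates R X + t. Camera axes: x right, y down, z forward; pixel columns grow to the right and rows downward; lengths in m; the calibration is good to about 2 mm. A picture is of the moment at which its call begins. There is no depth.
- ctrl.close_job(): hands the job in; it is judged then, once.
Trained networks look in a picture, given as the dict that the camera call returned (one of the last four; its "shot" number tells which), for a name from the list of things; names that differ only in an ending like _2 or _b are one class to them, and where a whole thing is asked for, a point or a joint stands for the part that bears it (a point fixed in the world has none). Each returns a list of dicts, best first, with "p" (0 to 1); they miss things now and then, are a little off and sometimes report something else, mostly with a low value. They report only what shows in the picture. A call takes as long as a camera call.
- ctrl.search_frame(picture, name): "centre" ([column, row] in pixels, amid what is visible of it).
- ctrl.silhouettes(picture, name): "mask" (400x640 bool, what is visible of it) and "centre" ([column, row] in pixels, amid what is visible of it).
- ctrl.spot_point(picture, name): "centre" ([column, row] in pixels: a listed point, or the origin of a listed thing).
The state is a dict: "clock": time; "joint_pos": joint angles; "qvel": joint speeds; "tau": joint torques, N m; "tool_pos": TCP position; "orientation": TCP orientation; "force": force on the tool from outside, world axes, zero at the start; "moment": the same for the moment, N m; "opening": finger opening in m; "gripper_force": force on a finger pad.
Only numpy, scipy, OpenCV 4.12 (cv2) and the standard library are available. Lean on these libraries where they do the work, as an engineer would, in place of code of your own. Each camera call takes 0.05 s, during which the arm holds its last target. There are 200 camera calls.

## Working session

There is one attempt and no reset: what is moved stays moved. The work goes in short steps, Python scripts to look and compute and a tool call to move; the robot and the scene stay as the last step left them, time stands still between calls to the robot, and variables do not carry over. Pictures are saved under pics/ and viewed, at most 10 in all, crops included, and the job is handed in when it is done.

Besides the shell and the picture viewer there is one more tool, called as name(argument=value, ...), one argument or row to a line, values as JSON. carry_out: Moves the arm, as the interface text tells. Its arguments: {"type":"object","properties":{"deltas":{"type":"array"}},"required":["deltas"]}

```bash
mkdir -p pics; cat > h.py <<'E'
import numpy as np, cv2
from plant import ctrl
def save(p,n): cv2.imwrite(f'pics/{n}.png',p['color'][:,:,::-1])
def ray(p,px):
    K=np.array(p['camera_matrix']);R=np.array(p['R']);t=np.array(p['t'])
    d=R.T@np.linalg.solve(K,[px[0],px[1],1.]);return -R.T@t,d
def atz(p,px,z):
    c,d=ray(p,px);return c+d*(z-c[2])/d[2]
def proj(p,X):
    x=np.array(p['camera_matrix'])@(np.array(p['R'])@np.array(X)+np.array(p['t']));return x[:2]/x[2]
def tri(rs):
    A=0;b=0
    for c,d in rs:
        d=d/np.linalg.norm(d);M=np.eye(3)-np.outer(d,d);A=A+M;b=b+M@c
    return np.linalg.solve(A,b)
E
cat > a.py <<'E'
from h import *
S={n:ctrl.snapshot(n) for n in('scene','top')}
for n,p in S.items(): save(p,n+'0')
Z={'lid_handle':.05,'lid':0,'tester_mouth':.08,'slot':.08,'air_lever_tip':.108,'tester':0,'chestpiece':0,'rubber_ring':0,'screwdriver':0,'vise':0,'pad_top':.071}
for k,z in Z.items():
  for n,p in S.items():
    for r in ctrl.spot_point(p,k)[:2]: print(k,n,round(r['p'],2),np.round(r['centre'],1),np.round(atz(p,r['centre'],z),4))
o=ctrl.get_obs();print(o)
E
python3 a.py; python3 -c "
import cv2,numpy as np
cv2.imwrite('pics/both.png',cv2.resize(np.vstack([cv2.imread('pics/scene0.png'),cv2.imread('pics/top0.png')]),(480,600)))"
```

```text
lid_handle scene 0.78 [426.6 176.2] [0.6082 0.2327 0.05  ]
lid_handle top 0.87 [184.4 192.1] [0.5943 0.2421 0.05  ]
lid scene 0.74 [424.5 189.2] [0.6065 0.2367 0.    ]
lid top 0.88 [193.1 196.7] [0.5934 0.2313 0.    ]
lid top 0.21 [189.9 254.4] [0.4381 0.2235 0.    ]
tester_mouth scene 0.63 [340.1 174.1] [0.5273 0.019  0.08  ]
tester_mouth top 0.97 [267.5 224.8] [0.5158 0.017  0.08  ]
slot scene 0.71 [347.9 180.9] [0.5588 0.0243 0.08  ]
slot top 0.9 [264.7 206.9] [0.561  0.0274 0.08  ]
slot top 0.63 [268.7 227.6] [0.509  0.0135 0.08  ]
air_lever_tip scene 0.65 [287.3 184.7] [ 0.5314 -0.126   0.108 ]
air_lever_tip top 0.67 [269.7 206.1] [0.5584 0.0122 0.108 ]
air_lever_tip top 0.64 [322.8 218.9] [ 0.5336 -0.1201  0.108 ]
tester scene 0.6 [339.4 193.9] [0.5178 0.0232 0.    ]
tester top 0.88 [269.2 227.3] [0.5213 0.0202 0.    ]
tester top 0.36 [440.9 231.7] [ 0.5344 -0.4372  0.    ]
chestpiece scene 0.7 [388.6 155. ] [0.4377 0.2299 0.    ]
chestpiece scene 0.54 [340.5 174.5] [ 0.4496  0.0627 -0.    ]
rubber_ring scene 0.55 [388.3 251.9] [0.7442 0.0339 0.    ]
rubber_ring top 0.67 [270.3
[... 508 characters left out ...]
.4] [0.5157 0.0176 0.071 ]
{'clock': 1.2, 'joint_pos': array([ 8.32542538e+01,  2.05466631e+01,  6.83466753e-01, -3.24580314e-04,
       -7.01367249e+01, -1.65066575e+01]), 'qvel': array([ 0.01456915, -0.04603624,  0.00300798,  0.03240928,  0.03799541,
       -0.05621051]), 'tau': array([-4.24973759e-04, -5.82392764e+01,  2.93316293e+01,  7.00311050e+00,
        1.25943412e-02, -1.60758736e-05]), 'tool_pos': array([0.2664883 , 0.62015313, 0.22656828]), 'orientation': array([ 1.79999989e+02,  3.15058992e-04, -2.32525139e+01]), 'force': array([ 0.51624601, -0.40958531, -0.59059237]), 'moment': array([ 0.01390647,  0.0314886 , -0.02274003]), 'gripper_force': 0.0, 'opening': 0.08774017266520032}
```

View pics/top0.png

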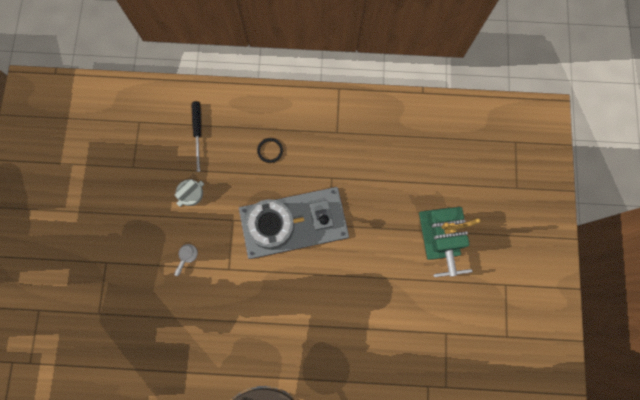

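View pics/scene0.png

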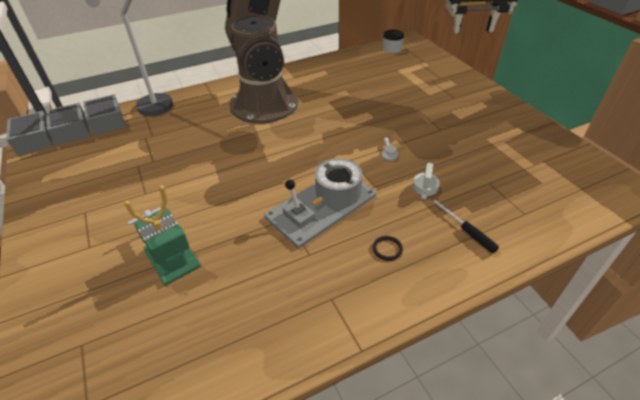

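```bash
cat >> h.py <<'E'
def go(x,y,z,yaw):
    o=ctrl.get_obs();p=np.array(o['tool_pos']);w=o['orientation'][2];a=np.radians(w)
    d=np.array([x,y,z])-p
    s=np.array([np.cos(a)*d[0]+np.sin(a)*d[1],np.sin(a)*d[0]-np.cos(a)*d[1],-d[2]])
    dy=(yaw-w+180)%360-180
    print('pose',np.round(p,4),np.round(o['orientation'],2),'rows',np.round(s/.2,4),'turn',round(-dy/360,4),'deg',round(dy,1),'F',np.round(o['force'],1),'t',o['clock'])
E
python3 - <<'E'
from h import *
p=ctrl.snapshot('wrist');c=-np.array(p['R']).T@p['t'];print(c,np.array(p['R']),p['camera_matrix'])
go(.6,.24,.22,-52)
E
```

```text
[0.33649908 0.59011188 0.38474311] [[-3.95685688e-01 -9.18385901e-01 -4.15599457e-04]
 [-8.81508280e-01  3.79669973e-01  2.80702446e-01]
 [-2.57635379e-01  1.11436295e-01 -9.59794751e-01]] [[338.36815979   0.         320.09498291]
 [  0.         338.36815979 200.89989697]
 [  0.           0.           1.        ]]
pose [0.2665 0.6201 0.2266] [180.     0.   -23.25] rows [2.2826 1.088  0.0328] turn 0.0799 deg -28.7 F [ 0.  -0.9 -1.2] t 1.25
```

carry_out(
  deltas=[
    [[1.0,0.48,0,0,1],[1.0,0.48,0,0,1],[1.0,0.48,0,0,1],[1.0,0.48,0,0,1],[1.0,0.48,0,0,1]],
  ],
)

```text
clock: 1.75
tool_pos: [0.4143, 0.45, 0.227]
orientation: [-180.0, -0.0, -23.4]
force: [0.2, 0.1, 0.4]
opening: 0.0878
gripper_force: 0.0
```

carry_out(
  deltas=[
    [[1.0,0.48,0,0,1],[1.0,0.48,0,0,1],[1.0,0.48,0,0,1],[1.0,0.48,0,0,1],[1.0,0.48,0,0,1]],
  ],
)

```text
clock: 2.25
tool_pos: [0.5602, 0.2827, 0.2266]
orientation: [180.0, -0.0, -23.4]
force: [0.7, 0.3, -0.4]
opening: 0.0877
gripper_force: 0.0
```

carry_out(
  deltas=[
    [[0.28,0.13,0.03,0.08,1],[0.28,0.13,0.03,0.08,1],[0.28,0.13,0.03,0.08,1],[0.28,0.13,0.03,0.08,1],[0.28,0.13,0.03,0.08,1]],
  ],
)

```text
clock: 2.75
tool_pos: [0.5995, 0.2395, 0.2205]
orientation: [180.0, -0.0, -52.1]
force: [-0.5, -0.2, -0.6]
opening: 0.088
gripper_force: 0.0
```

```bash
cat > lid.py <<'E'
from h import *
import sys
p=ctrl.snapshot('wrist');save(p,sys.argv[1])
for k,z in {'lid_handle':.05,'lid':0}.items():
  for r in ctrl.spot_point(p,k)[:2]: print(k,round(r['p'],2),np.round(r['centre'],1),np.round(atz(p,r['centre'],z),4))
for r in ctrl.silhouettes(p,'lid_handle')[:1]:
  print(r['p'],r['mask'].sum(),r['centre'])
go(.6,.24,.22,-52)
E
python3 lid.py w1
```

```text
lid_handle 0.86 [315.8 180.2] [0.6041 0.2413 0.05  ]
lid 0.88 [318.6 173.2] [0.6001 0.2422 0.    ]
0.82 3332 [319.4, 171.8]
pose [0.5993 0.24   0.2206] [-179.99   -0.    -51.95] rows [ 0.0023 -0.0027  0.0032] turn 0.0001 deg -0.0 F [-0.2  0.1 -0.5] t 2.95
```

View pics/w1.png

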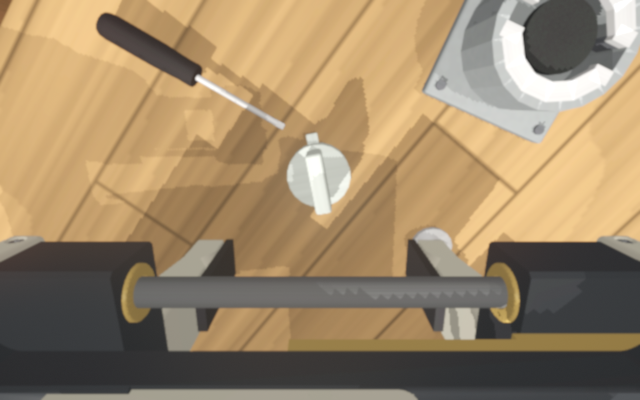

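```bash
python3 - <<'E'
import cv2
i=cv2.imread('pics/w1.png')[125:225,270:370]
cv2.imwrite('pics/w1c.png',cv2.resize(i,(600,600),interpolation=cv2.INTER_CUBIC))
E
```

```text
(no output)
```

View pics/w1c.png

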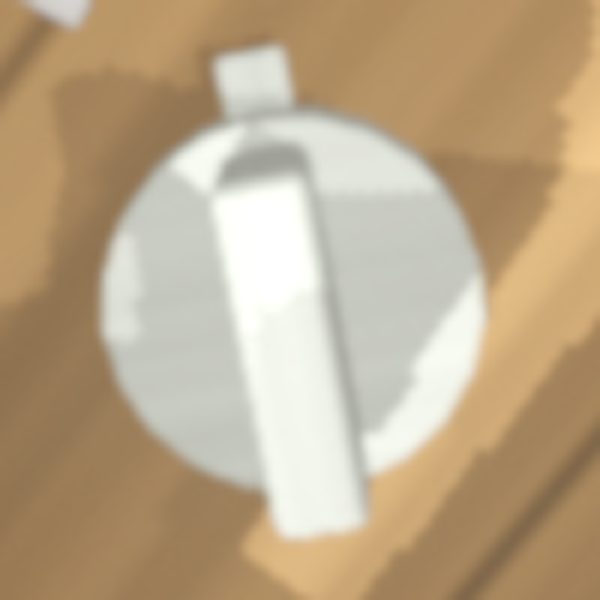

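The crop shows the handle's top face with corners at about (215,190), (307,178), (365,525) and (278,537) in crop pixels, and the far lug at (250,50).

```bash
python3 - <<'E'
from h import *
p=ctrl.snapshot('wrist')
C=[atz(p,(270+u/6,125+v/6),.064)[:2] for u,v in[(215,190),(307,178),(365,525),(278,537)]]
f=(C[0]+C[1])/2;n=(C[2]+C[3])/2;c=(f+n)/2;d=f-n
yaw=np.degrees(np.arctan2(d[1],d[0]))
print('c',c,'len',np.linalg.norm(d),'yaw',yaw)
l=atz(p,(270+249/6,125+51/6),.007)[:2]; print('lug yaw',np.degrees(np.arctan2(*(l-c)[::-1])),np.linalg.norm(l-c))
go(c[0],c[1],.12,yaw); go(c[0],c[1],.033,yaw)
E
```

```text
c [0.60042555 0.24149412] len 0.05763678975040938 yaw -42.448270453409535
lug yaw -41.72401741258662 0.04446329901008233
pose [0.5993 0.2401 0.2207] [-179.99   -0.    -51.96] rows [-0.0021 -0.0089  0.5034] turn -0.0264 deg 9.5 F [-0.   0.3  0.6] t 3.0
pose [0.5993 0.2401 0.2207] [-179.99   -0.    -51.96] rows [-0.0021 -0.0089  0.9384] turn -0.0264 deg 9.5 F [-0.   0.3  0.6] t 3.0
```

carry_out(
  deltas=[
    [[0,-0.009,0.25,-0.027,1],[-0.002,-0.009,0.5,-0.027,1],[-0.002,-0.009,0.7,-0.027,1],[-0.002,-0.009,0.85,-0.027,1],[-0.002,-0.009,0.935,-0.027,1]],
  ],
)

```text
clock: 3.5
tool_pos: [0.5991, 0.2406, 0.0305]
orientation: [179.8, 0.1, -42.3]
force: [-0.2, 0.0, -0.1]
opening: 0.0874
gripper_force: 0.0
```

carry_out(
  deltas=[
    [[0,0,0,0,-1],[0,0,0,0,-1],[0,0,0,0,-1],[0,0,0,0,-1],[0,0,0,0,-1]],
  ],
)

```text
clock: 4.0
tool_pos: [0.601, 0.2417, 0.0348]
orientation: [-179.9, -0.0, -42.3]
force: [-0.0, 0.3, -0.1]
opening: 0.0531
gripper_force: 0.0
```

carry_out(
  deltas=[
    [[0,0,0,0,-1],[0,0,0,0,-1],[0,0,0,0,-1],[0,0,0,0,-1],[0,0,0,0,-1]],
  ],
)

```text
clock: 4.5
tool_pos: [0.6005, 0.2412, 0.0335]
orientation: [180.0, 0.0, -42.3]
force: [-0.1, 0.3, 0.6]
opening: 0.0154
gripper_force: 29.9
```

carry_out(
  deltas=[
    [[0,0,0,0,-1],[0,0,0,0,-1]],
  ],
)

```text
clock: 4.7
tool_pos: [0.6005, 0.2412, 0.0335]
orientation: [180.0, 0.0, -42.3]
force: [-0.4, -0.2, -0.3]
opening: 0.0158
gripper_force: 29.9
```

```bash
python3 - <<'E'
from h import *
o=ctrl.get_obs();print(o['opening'],o['gripper_force'])
go(.518,.018,.2,13)
E
```

```text
0.015760424352018864 29.94205802679062
pose [0.6005 0.2412 0.0335] [179.99   0.   -42.33] rows [ 0.4467  1.103  -0.8325] turn -0.1537 deg 55.3 F [-0.4 -0.2 -0.3] t 4.7
```

carry_out(
  deltas=[
    [[0,0,-0.2,0,-1],[0,0,-0.45,0,-1],[0,0,-0.7,0,-1],[0,0,-0.9,0,-1],[0,0,-1.0,0,-1]],
  ],
)

```text
clock: 5.2
tool_pos: [0.6016, 0.2418, 0.238]
orientation: [-179.7, -0.1, -42.3]
force: [0.1, -0.5, -1.8]
opening: 0.0161
gripper_force: 29.9
```

```bash
python3 - <<'E'
from h import *
go(.433,.095,.25,-42.3)
E
```

```text
pose [0.6016 0.2418 0.238 ] [-1.7971e+02 -8.0000e-02 -4.2320e+01] rows [-0.1291  1.1103 -0.06  ] turn -0.0 deg 0.0 F [ 0.1 -0.5 -1.8] t 5.2
```

carry_out(
  deltas=[
    [[-0.12,0.25,-0.08,0,-1],[-0.12,0.5,-0.08,0,-1],[-0.12,0.75,-0.08,0,-1],[-0.12,1.0,-0.08,0,-1],[-0.12,1.0,-0.08,0,-1]],
  ],
)

```text
clock: 5.7
tool_pos: [0.444, 0.1061, 0.2495]
orientation: [180.0, 0.1, -42.4]
force: [1.7, 1.0, -2.6]
opening: 0.0158
gripper_force: 29.9
```

carry_out(
  deltas=[
    [[0,0.11,0,0,-1],[0,0.11,0,0,-1],[0,0.11,0,0,-1]],
  ],
)

```text
clock: 6.0
tool_pos: [0.4332, 0.0932, 0.2497]
orientation: [-180.0, 0.0, -42.3]
force: [1.0, -0.1, -1.3]
opening: 0.016
gripper_force: 29.9
```

```bash
python3 - <<'E'
from h import *
p=ctrl.snapshot('wrist');save(p,'w2')
for k,z in {'tester_mouth':.08,'slot':.08,'pad_top':.071,'air_lever_tip':.108,'lid_handle':.05,'tester':0}.items():
  for r in ctrl.spot_point(p,k)[:3]: print(k,round(r['p'],2),np.round(r['centre'],1),np.round(atz(p,r['centre'],z),4))
go(.518,.018,.25,13)
E
```

```text
tester_mouth 0.9 [317.4  53.6] [0.522 0.016 0.08 ]
slot 0.87 [274.2  26.1] [0.564  0.0289 0.08  ]
pad_top 0.85 [316.1  52.5] [0.5244 0.0156 0.071 ]
lid_handle 0.96 [322. 270.] [0.3486 0.1681 0.05  ]
tester 0.6 [316.7  66.7] [0.5204 0.0195 0.    ]
pose [0.4335 0.0936 0.2493] [ 1.7996e+02  1.0000e-02 -4.2320e+01] rows [ 0.5668 -0.0052 -0.0037] turn -0.1537 deg 55.3 F [ 0.   0.5 -3.2] t 6.35
```

View pics/w2.png

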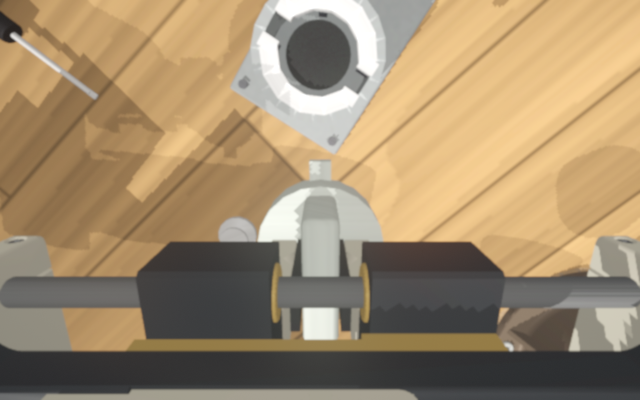

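```bash
python3 - <<'E'
import cv2
i=cv2.imread('pics/w2.png')[0:120,240:400]
cv2.imwrite('pics/w2c.png',cv2.resize(i,(800,600),interpolation=cv2.INTER_CUBIC))
E
```

```text
(no output)
```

View pics/w2c.png

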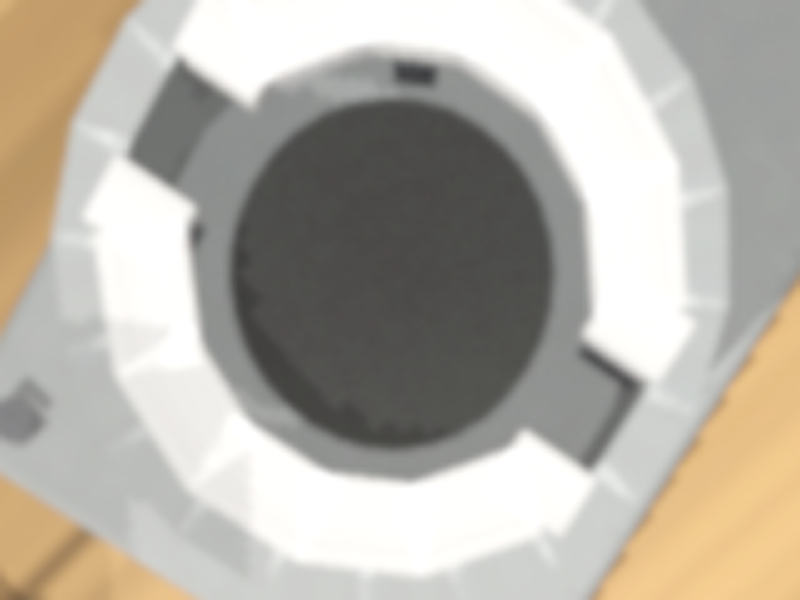

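```bash
python3 - <<'E'
from h import *
p=ctrl.snapshot('wrist')
f=lambda u,v,z=.08: atz(p,(240+u/5-.4,v/5-.4),z)[:2]
I=np.array([f(255,103),f(193,210),f(583,348),f(528,432)]);O=np.array([f(180,62),f(122,158),f(645,383),f(592,468)])
for A in(I,O):
  d=A[:2].mean(0)-A[2:].mean(0)
  print(A.mean(0),np.linalg.norm(d)/2,np.degrees(np.arctan2(d[1],d[0])),np.linalg.norm(A[0]-A[1]),np.linalg.norm(A[2]-A[3]))
P=np.array([f(u,v,.071) for u,v in[(232,270),(552,270),(392,100),(392,447)]]);print('pad',P.mean(0), (P[0]+P[1])/2,(P[2]+P[3])/2,np.linalg.norm(P[0]-P[1]),np.linalg.norm(P[2]-P[3]))
for a,b in((0,0),(1,1)):
  pass
go(*I.mean(0),.17,13)
E
```

```text
[0.52102053 0.01645009] 0.03537313237174819 14.533178215523048 0.02054474298023376 0.017348953441674895
[0.5217606  0.01632632] 0.04921618137530769 15.639183462340897 0.01855376252880328 0.017373660702886557
pad [0.52214028 0.0156144 ] [0.52264918 0.0151475 ] [0.52163137 0.01608129] 0.05880809205475517 0.05904122779303815
pose [0.4334 0.0935 0.2493] [ 1.7996e+02  1.0000e-02 -4.2320e+01] rows [ 0.5833 -0.0099  0.3963] turn -0.1537 deg 55.3 F [-0.7  0.2 -2.2] t 6.4
```

```bash
python3 - <<'E'
from h import *
p=ctrl.snapshot('wrist');a=np.radians(-42.32);o=ctrl.get_obs()
def loc(px,z):
  d=(atz(p,px,z)-o['tool_pos'])[:2];return np.cos(a)*d[0]+np.sin(a)*d[1],np.sin(a)*d[0]-np.cos(a)*d[1]
z=o['tool_pos'][2]
print('handle',loc((322,270),z+.0165))
print('lug end top',loc((319.5,160),z-.0265),'want .044,0')
for k,dz in(('lid_handle',.0165),('lid',-.0335)):
  for r in ctrl.spot_point(p,k)[:1]: print(k,r['p'],r['centre'],loc(r['centre'],z+dz))
go(.5217,.0162,.16,15)
E
```

```text
handle (np.float64(0.0013181081305703819), np.float64(0.0005110352657285467))
lug end top (np.float64(0.04552312727560316), np.float64(-0.0006337363167281083)) want .044,0
lid_handle 0.86 [321.2, 272.5] (np.float64(3.069514824126518e-05), np.float64(0.00013984935526937153))
lid 0.64 [318.7, 231.7] (np.float64(0.0006226995394468062), np.float64(-0.0011961935687213672))
pose [0.4334 0.0934 0.2494] [179.98   0.   -42.33] rows [ 0.5865 -0.012   0.4472] turn -0.1592 deg 57.3 F [ 0.1 -0.1 -2.5] t 6.55
```

carry_out(
  deltas=[
    [[0.2,-0.01,0,-0.159,-1],[0.4,-0.01,0,-0.159,-1],[0.585,-0.012,0.1,-0.159,-1],[0.585,-0.012,0.25,-0.159,-1],[0.585,-0.012,0.35,-0.159,-1]],
  ],
)

```text
clock: 7.05
tool_pos: [0.5213, 0.015, 0.1771]
orientation: [180.0, 0.1, -1.3]
force: [-0.4, 0.7, -2.9]
opening: 0.0158
gripper_force: 30.0
```

```bash
python3 - <<'E'
from h import *
go(.5217,.0162,.14,15)
E
```

```text
pose [0.5213 0.015  0.1771] [ 1.7996e+02  1.5000e-01 -1.3200e+00] rows [ 0.0019 -0.0058  0.1856] turn -0.0453 deg 16.3 F [-0.4  0.7 -2.9] t 7.05
```

carry_out(
  deltas=[
    [[0,0,0.1,-0.04,-1],[0,0,0.18,-0.04,-1],[0,0,0.18,-0.04,-1],[0,0,0.18,-0.04,-1]],
  ],
)

```text
clock: 7.45
tool_pos: [0.5217, 0.0163, 0.1439]
orientation: [180.0, 0.0, 12.7]
force: [0.6, 0.3, -1.6]
opening: 0.0156
gripper_force: 30.0
```

```bash
python3 - <<'E'
from h import *
p=ctrl.snapshot('wrist');save(p,'w3')
for k,z in {'tester_mouth':.08,'slot':.08}.items():
  for r in ctrl.spot_point(p,k)[:3]: print(k,round(r['p'],2),np.round(r['centre'],1),np.round(atz(p,r['centre'],z),4))
go(.5217,.0162,.12,15)
cv2.imwrite('pics/w3c.png',cv2.resize(p['color'][100:280,200:440,::-1],(800,600),interpolation=cv2.INTER_CUBIC))
E
```

```text
slot 0.71 [318.8 152.7] [0.5647 0.0267 0.08  ]
pose [0.5222 0.0166 0.1447] [-1.7999e+02 -1.1000e-01  1.2790e+01] rows [-0.0028  0.0014  0.1236] turn -0.0062 deg 2.2 F [-0.5  0.1 -1.3] t 7.6
```

View pics/w3c.png

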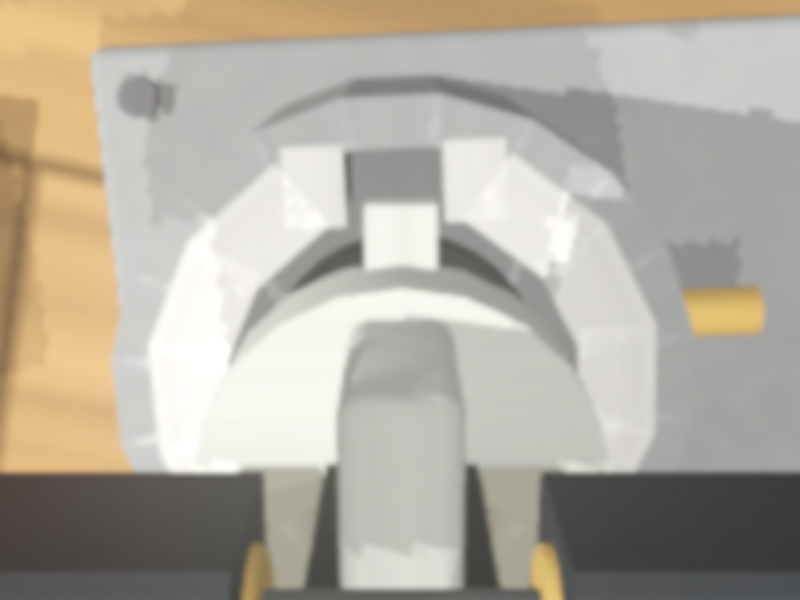

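carry_out(
  deltas=[
    [[-0.002,0.001,0.04,-0.005,-1],[-0.002,0.001,0.08,-0.005,-1],[-0.002,0.001,0.12,-0.005,-1],[-0.002,0.001,0.15,-0.005,-1],[-0.002,0.001,0.17,-0.005,-1]],
  ],
)

```text
clock: 8.1
tool_pos: [0.5209, 0.016, 0.1089]
orientation: [180.0, 0.0, 14.6]
force: [-0.3, 0.4, -1.3]
opening: 0.0158
gripper_force: 30.0
```

carry_out(
  deltas=[
    [[0,0,0.015,0,-1],[0,0,0.03,0,-1],[0,0,0.045,0,-1],[0,0,0.055,0,-1],[0,0,0.062,0,-1]],
  ],
)

```text
clock: 8.6
tool_pos: [0.5212, 0.016, 0.0975]
orientation: [180.0, -0.0, 14.7]
force: [-1.9, 0.3, 5.3]
opening: 0.0157
gripper_force: 30.0
```

carry_out(
  deltas=[
    [[0,0,0.006,0,-1],[0,0,0.012,0,-1],[0,0,0.013,0,-1],[0,0,0.013,0,-1]],
  ],
)

```text
clock: 9.0
tool_pos: [0.5212, 0.016, 0.0951]
orientation: [180.0, -0.0, 14.7]
force: [-3.2, -0.3, 6.2]
opening: 0.016
gripper_force: 30.0
```

carry_out(
  deltas=[
    [[-0.002,0,0.005,0,-1],[-0.003,0,0.008,0,-1],[-0.003,0,0.008,0,-1]],
  ],
)

```text
clock: 9.3
tool_pos: [0.5212, 0.016, 0.0937]
orientation: [180.0, -0.1, 14.7]
force: [-2.5, 0.5, 6.8]
opening: 0.0158
gripper_force: 30.0
```

carry_out(
  deltas=[
    [[0,0,0,0.015,-1],[0,0,0,0.03,-1],[0,0,0,0.045,-1],[0,0,0,0.06,-1],[0,0,0,0.07,-1]],
  ],
)

```text
clock: 9.8
tool_pos: [0.5221, 0.0161, 0.0942]
orientation: [-179.9, -0.2, -10.7]
force: [-0.4, -0.3, 8.3]
opening: 0.0157
gripper_force: 30.0
```

```bash
python3 - <<'E'
from h import *
o=ctrl.get_obs();print(o['orientation'],o['force'],o['moment'],o['tool_pos'],o['opening'])
E
```

```text
[-179.94465151   -0.18353365  -10.68491899] [-0.38588816 -0.28983413  8.27398834] [-0.27406752  0.08379467  0.09511085] [0.522141   0.01612036 0.0941846 ] 0.01568846062492118
```

carry_out(
  deltas=[
    [[0,0,0,0.02,-1],[0,0,0,0.04,-1],[0,0,0,0.055,-1],[0,0,0,0.065,-1],[0,0,0,0.068,-1]],
  ],
)

```text
clock: 10.3
tool_pos: [0.5216, 0.0156, 0.0941]
orientation: [-180.0, -0.1, -35.1]
force: [-0.7, -1.7, 8.4]
opening: 0.0157
gripper_force: 30.1
```

```bash
python3 - <<'E'
from h import *
o=ctrl.get_obs();print(o['orientation'],o['force'],o['moment'],o['tool_pos'],o['opening'])
E
```

```text
[-1.79951851e+02 -1.21525517e-01 -3.50613884e+01] [-0.7366654  -1.68856447  8.41072696] [-0.99058314  0.55643392  0.44069841] [0.52162909 0.01563113 0.09408926] 0.01569654242161432
```

carry_out(
  deltas=[
    [[0,0,0,0.005,-1],[0,0,0,0.01,-1],[0,0,0,0.012,-1]],
  ],
)

```text
clock: 10.6
tool_pos: [0.5218, 0.0155, 0.0942]
orientation: [-179.9, -0.1, -39.3]
force: [-0.7, -3.2, 7.7]
opening: 0.0167
gripper_force: 32.1
```

```bash
python3 - <<'E'
from h import *
o=ctrl.get_obs();print(o['orientation'],o['force'],o['moment'],o['tool_pos'],o['opening'])
E
```

```text
[-1.79945312e+02 -1.42666579e-01 -3.92528731e+01] [-0.68145568 -3.22643441  7.69966809] [-1.1964261   0.27365405  0.91384222] [0.52178464 0.01551375 0.09416376] 0.016691625101464713
```

carry_out(
  deltas=[
    [[0,0,-0.006,0,-1],[0,0,-0.012,0,-1],[0,0,-0.012,0,-1],[0,0,-0.012,0,0],[0,0,-0.012,0,0]],
  ],
)

```text
clock: 11.1
tool_pos: [0.5201, 0.0161, 0.0951]
orientation: [-180.0, 0.0, -39.4]
force: [-0.5, -0.7, -0.1]
opening: 0.0277
gripper_force: 0.0
```

carry_out(
  deltas=[
    [[0,0,0,0,0],[0,0,0,0,0],[0,0,0,0,0]],
  ],
)

```text
clock: 11.4
tool_pos: [0.5204, 0.0159, 0.0953]
orientation: [180.0, 0.0, -39.3]
force: [0.1, -0.4, 0.9]
opening: 0.043
gripper_force: 0.0
```

carry_out(
  deltas=[
    [[0,0,-0.15,0,0],[0,0,-0.35,0,0],[0,0,-0.55,0,-1],[0,0,-0.7,0,-1],[0,0,-0.7,0,-1]],
  ],
)

```text
clock: 11.9
tool_pos: [0.5228, 0.0164, 0.2402]
orientation: [-179.6, -0.3, -39.3]
force: [0.4, -0.2, 0.3]
opening: 0.0252
gripper_force: 0.0
```

```bash
python3 - <<'E'
from h import *
go(.484,-.133,.235,15)
E
```

```text
pose [0.5228 0.0164 0.2402] [-179.62   -0.28  -39.3 ] rows [0.3227 0.701  0.026 ] turn -0.1508 deg 54.3 F [ 0.4 -0.2  0.3] t 11.9
```

carry_out(
  deltas=[
    [[0.32,0.7,0,-0.151,-1],[0.32,0.7,0,-0.151,-1],[0.32,0.7,0,-0.151,-1],[0.32,0.7,0,-0.151,-1],[0.32,0.7,0,-0.151,-1]],
  ],
)

```text
clock: 12.4
tool_pos: [0.48, -0.135, 0.2348]
orientation: [-180.0, 0.1, 1.6]
force: [-0.4, 0.4, 0.4]
opening: 0.0006
gripper_force: 0.0
```

carry_out(
  deltas=[
    [[0,0,0,-0.032,-1],[0,0,0,-0.032,-1],[0,0,0,-0.032,-1]],
  ],
)

```text
clock: 12.7
tool_pos: [0.4809, -0.133, 0.2348]
orientation: [-180.0, 0.0, 12.9]
force: [0.2, -0.0, 0.2]
opening: 0.0002
gripper_force: 0.0
```

```bash
python3 - <<'E'
from h import *
p=ctrl.snapshot('wrist');save(p,'w4')
for k,z in {'air_lever_tip':.108,'lid_handle':.115,'lid':.065,'tester':0}.items():
  for r in ctrl.spot_point(p,k)[:2]: print(k,round(r['p'],2),np.round(r['centre'],1),np.round(atz(p,r['centre'],z),4))
go(.484,-.133,.095,15)
E
```

```text
air_lever_tip 0.6 [322.2 135.7] [ 0.5293 -0.1237  0.108 ]
lid_handle 0.74 [151.  107.8] [0.521  0.0136 0.115 ]
lid 0.55 [174.5 104.4] [0.5228 0.0158 0.065 ]
tester 0.73 [195.8 108. ] [0.5178 0.0184 0.    ]
pose [ 0.4812 -0.1329  0.2352] [-1.7999e+02  1.0000e-02  1.2840e+01] rows [0.0134 0.0036 0.701 ] turn -0.006 deg 2.2 F [-0.2  0.7  0.3] t 12.95
```

View pics/w4.png

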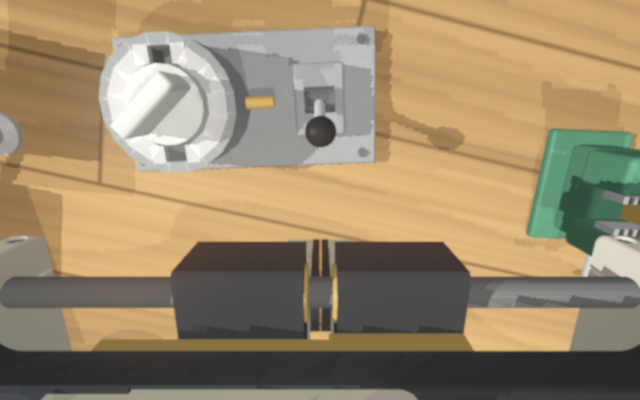

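carry_out(
  deltas=[
    [[0,0,0.2,-0.005,-1],[0,0,0.4,-0.005,-1],[0,0,0.55,-0.005,-1],[0,0,0.65,-0.005,-1],[0,0,0.7,-0.005,-1]],
  ],
)

```text
clock: 13.45
tool_pos: [0.4802, -0.133, 0.0935]
orientation: [-180.0, 0.2, 14.7]
force: [0.8, -0.2, 0.8]
opening: 0.0007
gripper_force: 0.0
```

carry_out(
  deltas=[
    [[0.1,0,0,0,-1],[0.17,0,0,0,-1],[0.24,0,0,0,-1],[0.31,0,0,0,-1],[0.36,0,0,0,-1]],
  ],
)

```text
clock: 13.95
tool_pos: [0.5524, -0.1143, 0.0957]
orientation: [180.0, -0.0, 14.7]
force: [-1.5, -0.2, 0.5]
opening: 0.0003
gripper_force: 0.5
```

carry_out(
  deltas=[
    [[0.03,0,0,0,-1],[0.06,0,0,0,-1],[0.08,0,0,0,-1],[0.09,0,0,0,-1],[0.095,0,0,0,-1]],
  ],
)

```text
clock: 14.45
tool_pos: [0.5689, -0.11, 0.0952]
orientation: [-180.0, 0.0, 14.7]
force: [-1.5, -0.6, 0.1]
opening: 0.0004
gripper_force: 1.3
```

carry_out(
  deltas=[
    [[0.01,0,0,0,-1],[0.02,0,0,0,-1],[0.025,0,0,0,-1],[0.025,0,0,0,-1]],
  ],
)

```text
clock: 14.85
tool_pos: [0.5697, -0.1098, 0.0948]
orientation: [-179.9, 0.5, 14.6]
force: [-12.1, -2.8, 7.3]
opening: 0.0005
gripper_force: 6.5
```

carry_out(
  deltas=[
    [[-0.1,0,0,0,-1],[-0.3,0,0,0,-1],[-0.45,0,-0.1,0,-1],[-0.45,0,-0.35,0,-1],[-0.45,0,-0.6,0,-1]],
  ],
)

```text
clock: 15.35
tool_pos: [0.4858, -0.1318, 0.2169]
orientation: [180.0, 0.0, 14.7]
force: [1.9, -0.3, -0.1]
opening: 0.0004
gripper_force: 0.0
```

carry_out(
  deltas=[
    [[0,0,-0.1,0,-1],[0,0,-0.1,0,-1],[0,0,-0.1,0,-1]],
  ],
)

```text
clock: 15.65
tool_pos: [0.4873, -0.1313, 0.2358]
orientation: [-180.0, -0.1, 14.7]
force: [-1.2, -0.2, -0.1]
opening: 0.0002
gripper_force: 0.0
```

```bash
python3 - <<'E'
from h import *
p=ctrl.snapshot('wrist');save(p,'w5')
for k,z in {'air_lever_tip':.104,'lid_handle':.115}.items():
  for r in ctrl.spot_point(p,k)[:2]: print(k,round(r['p'],2),np.round(r['centre'],1),np.round(atz(p,r['centre'],z),4))
o=ctrl.get_obs();print(o['clock'],o['tool_pos'],o['force'])
E
```

```text
air_lever_tip 0.68 [322.7  62.5] [ 0.5911 -0.1063  0.104 ]
lid_handle 0.56 [152.3 109.5] [0.5219 0.0159 0.115 ]
15.8 [ 0.48651769 -0.13141002  0.23418214] [ 0.24055886  0.29170073 -0.55378557]
```

View pics/w5.png

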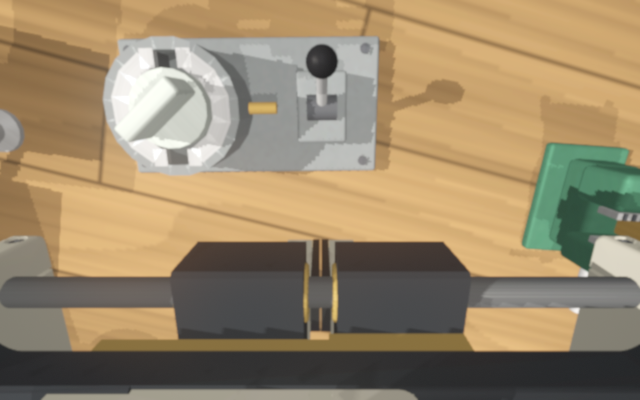

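The knob, at (321,61), sits at its predicted end position. The lid's handle, around (155,108), is turned about 50° clockwise of the slots at (165,58) and (178,155). The gripper is clear of everything.

```bash
python3 -c "
from plant import ctrl
print(ctrl.close_job())"
```

```text
the job is handed in; nothing more can be done
None
```

The lid is set in the pot and twisted clockwise to its stop, and it stayed locked when released. The air lever is then pushed fully over to its stop, and the job was handed in at about 16 s with the chestpiece, ring and screwdriver untouched.

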